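# Lock the beaker clamp with the hex key that fits

## Robot

A 6-joint arm with a two-finger parallel gripper is mounted at the origin on a cart in front of the work surface, level with it; the furniture and walls round the work are solid. World frame = base frame: x ahead of the robot, y to its left, z up, the work surface at z = 0. Lengths are in mm, angles in rad, forces in N, time in s.
With the tool pointing down it reaches from about 375 to 925 mm from the base axis. Payload 5.7 kg.
Tool frame: the origin (TCP) lies at the very end of the fingers, on their centre line; the grasp point (between the pads) lies 19 mm behind it (ctrl.grip_point_offset is the distance from the TCP to the grasp point, in mm); z points along the fingers, y is the line along which they close (so a half turn about z gives the same grasp; the last joint's range is limited). The gripper opens to 88 mm and grips with 3 to 60 N. Pads are 20 mm wide; open, the fingers measure 115 mm over their backs; the gripper's body (75 mm by 178 mm) begins 61 mm behind the grasp point.
Start: joints at [1.101, 0.359, 1.51, -0, 1.272, -0.115], TCP at [208.432, 562.599, 222.623] pointing down, gripper open.
Joint ranges: [-2.97, 2.97], [-1.01, 2.36], [0.21, 2.38], [-0.96, 4.11], [0.2, 2.71], [-2.98, 2.98]. Speed limits (rad/s): [2.39, 2.39, 3.14, 3.14, 3.14, 3.14].

## Interface

Orientations are given as a unit quaternion [w, x, y, z].
In Python, from rig import ctrl gives the robot as it stands. The module is installed in compiled form; this text tells all that it offers. Calls block until the motion is done:
- ctrl.move_pose(position, orientation): joint-space move of the TCP to a pose.
- ctrl.servo_line(position, ori=None, velocity=150): straight line of the TCP; ori=None keeps the orientation; velocity is the mean speed in mm/s.
- ctrl.move_joints(angles): joint-space move.
- ctrl.open_gripper() and ctrl.grasp(): open the fingers fully, or close them until they stop; the grip force is fixed at half the most.
- ctrl.dwell(seconds).
- ctrl.solve_ik(position, orientation): joint angles nearest the present ones, or None.
- ctrl.state(): the state.
- ctrl.capture(name): name is "scene" or "top" or "wrist"; returns the picture (480x640x3 uint8, red, green, blue); there is no depth.
- ctrl.get_calibration(name): a dict with "mtx" (3x3 intrinsics, pixels), "T" (4x4, takes a point from camera to world coordinates). Camera axes: x right, y down, z forward; pixel columns grow to the right and rows downward; lengths in mm; the calibration is good to about 2 mm. The wrist camera is an equidistant fisheye: a pixel r from the principal point sees the ray r / f radians off the axis. A picture is of the moment at which its call begins: read the wrist's pose just before it. get_calibration takes no time and is no camera call; for the wrist camera it gives the pose at the moment of the call.
A pose or a line that the arm cannot do raises ctrl.MotionError and nothing moves.
- ctrl.hand_in(): hands the job in; it is judged then, once.
The state is a dict: "clock": time; "joint_pos": joint angles; "joint_vel": joint speeds; "joint_torque": joint torques, N m; "tcp_pos": TCP position; "orientation": TCP orientation; "ft_force": force on the tool from outside, world axes, zero at the start; "torque": the same for the moment, N m; "grip_width": finger opening in mm; "finger_force": force on a finger pad.
Only numpy, scipy, OpenCV 4.12 (cv2) and the standard library are available. Lean on these libraries where they do the work, as an engineer would, in place of code of your own. Each camera call takes 0.05 s, during which the arm holds its last target. There are 200 camera calls.

## Task

Clamp the beaker: take the thicker of the two L-shaped hex keys from the key stand, set its short leg fully home in the socket of the clamp's screw, and only then swing its long arm clockwise (seen from above) until the screw reaches its stop and the jaw holds the beaker. Keep the key fully home while it turns and leave it standing in the screw, with the beaker upright in its clamp; do not disturb the other key or the things around.

Things in the scene. Friction and masses are not known exactly. Their poses are not given: they have to be found in the camera images.
- hex_key: The thicker key, to be used: L of dark hexagon steel, 14 mm across flats, 0.28 kg. Origin: centre of the short leg's tip; the leg runs up +z, the long arm along -x, its axis 70 mm above the tip, its end 150 mm from the leg's axis (bend radius 18). Flats face +y and -y on both; corners of the leg point to +x and -x. Starts leg down in either place of the key stand.
- key_grip (a point): On the axis of the thick key's arm at its centre of mass, 51 mm from the leg's axis; axes as the key's. A good place to pinch the arm from above, across its y (14 mm wide).
- small_key: The other key, too thin to turn the screw: same shape, 10 mm across flats, long arm 115 mm along its -x, arm axis 67.7 mm above the tip; origin at the tip of the short leg. It stays in the stand.
- key_stand: Fixed stand, base 160 (x) x 112 (y) mm, origin at the centre of its underside. The keys lie at y = +36 and -36 mm (which is where varies), arms to -x: legs in holes at x = +50 (floor at z = 16, mouth at 42), arms in notched posts at x = -65 (20 mm notch, cheeks up to z = 86). Between block and post the arm is free on both sides over 85 mm.
- beaker_clamp: Fixed aluminium clamp, base 210 x 100 mm (x from -45 to +165), origin under the screw's axis. The block round the screw is 70 x 80 mm, 88 mm high; at +x stand the sliding jaw (top at 68 mm), the beaker (about x = +105 mm, on the 10 mm thick base) and the fixed V jaw (70 mm).
- socket_floor (a point): Centre of the floor of the screw's hexagon socket, 56 mm above the clamp's origin, turning with the screw, z up. Socket 15.4 mm across flats, 25 mm deep, then chamfered; head's top 3 mm below the block's, in a 41 mm bore. Socket corners lie along +x and every 60 degrees: the key enters with its x along any of them (10 degrees of play either way). Fully home: key's tip on this floor.
- screw_mark (a point): A small black mark on the rim of the screw's head, 16.5 mm from its axis along the +x of socket_floor, 29 mm above the floor.
- clamp_screw (a joint): Angle of the screw in rad: 0 fully open, grows clockwise seen from above, solid stop at 2.1; starts between 0 and 0.4. It turns against a steady friction of 0.25 N m and stays where it is left. Each rad moves the jaw 5 mm towards the beaker; the jaw's sprung pad meets the beaker at about 1.6 rad.
- jaw: Sliding jaw with a sprung black rubber pad (46 x 36 mm), moved by the screw only; origin and axes coincide with the clamp's when the screw is fully open, and it slides along the clamp's +x.
- beaker: Clear beaker, 54 mm wide, 70 mm high, standing loose between the jaws; origin at the centre of its underside.
- timer: White bench timer, 56 x 66 x 18 mm, origin under its centre; bystander.
- petri_dish: Petri dish, 61 mm, 13 mm high, origin under its centre; bystander.
- vial_red: Sample vial with red cap, 18 mm wide, 62 mm high; bystander.
- vial_blue_1: Sample vial with blue cap, 17 mm wide, 50 mm high; bystander.
Things that resemble listed ones, but are neither listed nor needed, are in the scene too. What is shaped like the beaker but green or red is not meant.

How it is judged (in metres and radians):
On the way, in this order (a step that is already met when the one before it is completed fails the run):
1. the thick key stands fully home in the screw's socket (z of hex_key in the frame of socket_floor below 0.004 m and horizontal distance between hex_key and socket_floor below 0.004 m and angle between hex_key's own z axis and vertical below 0.12 rad), for 0.2 s.
2. the screw is turned clockwise to its stop (value of joint clamp_screw above 1.95 rad), for 0.2 s.
At the end, for the whole second after the job is handed in: Screw at its stop (over 1.95 of 2.1 rad); jaw presses the beaker with over 2 N; beaker upright (0.1 rad) on the clamp's base (within 6 mm); thick key at rest in the screw, tip within 5 mm of the socket's floor and 4 mm of its axis, leaning under 0.15 rad (value of joint clamp_screw above 1.95 rad and contact force between jaw and beaker above 2 N and z of hex_key in the frame of socket_floor below 0.005 m and horizontal distance between hex_key and socket_floor below 0.004 m and angle between hex_key's own z axis and vertical below 0.15 rad and angle between beaker's own z axis and vertical below 0.1 rad and z of beaker in the frame of beaker_clamp below 0.016 m and linear speed of hex_key below 0.02 m/s); the robot touches nothing.
It fails at once if the screw is turned (mark moved over 8 mm) while the thick key is not fully home (tip over 6 mm above the socket's floor, or more than 8 mm off its axis) (distance of screw_mark from where it was at the start of the episode above 0.008 m and (z of hex_key in the frame of socket_floor above 0.006 m or horizontal distance between hex_key and socket_floor above 0.008 m)).
It fails at once if the beaker is tipped over 0.35 rad (angle between beaker's own z axis and vertical above 0.35 rad).
It fails at once if the thin key or a bystander is moved over 30 mm (distance of any of small_key, timer, petri_dish, vial_red, vial_blue_1 from where it was at the start of the episode above 0.03 m).
It also fails if it takes over 54 s, if anything falls off the work surface, if the arm or the gripper's body presses on something with over 40 N, if the wrist force passes 120 N, or if a joint passes its speed limit or range.

## Working session

There is one attempt and no reset: what is moved stays moved. The work goes in short steps, each a Python script; the robot and the scene stay as the last script left them, time stands still between calls to the robot, and variables do not carry over. Pictures are saved under pics/ and viewed, at most 10 in all, crops included, and the job is handed in when it is done.

```bash
mkdir -p pics
cat > h.py <<'E'
import numpy as np, cv2
from rig import ctrl
def save(n,f):
    im=ctrl.capture(n); cv2.imwrite(f,im[:,:,::-1]); return im
def ray(name,u,v,cal=None):
    c=cal or ctrl.get_calibration(name); K=np.array(c["mtx"]);T=np.array(c["T"])
    x=(u-K[0,2])/K[0,0]; y=(v-K[1,2])/K[1,1]
    if name=="wrist":
        r=np.hypot(x,y); d=np.array([np.sin(r)*x/max(r,1e-9),np.sin(r)*y/max(r,1e-9),np.cos(r)])
    else: d=np.array([x,y,1.])
    return T[:3,3],T[:3,:3]@d
def px(name,u,v,z,cal=None):
    o,d=ray(name,u,v,cal); return o+d*(z-o[2])/d[2]
def proj(name,p,cal=None):
    c=cal or ctrl.get_calibration(name); K=np.array(c["mtx"]);T=np.array(c["T"])
    q=T[:3,:3].T@(np.asarray(p,float)-T[:3,3])
    if name=="wrist":
        r=np.hypot(q[0],q[1]);t=np.arctan2(r,q[2]);q=np.array([q[0]/r*t,q[1]/r*t,1])
    q=K@q; return q[:2]/q[2]
E
python3 - <<'E'
from h import *
save("top","pics/top.png");save("scene","pics/scene.png")
for n in("top","scene"):
    c=ctrl.get_calibration(n);print(n,c)
print(ctrl.state())
E
```

```text
top {'mtx': array([[485.21299226,   0.        , 323.40155164],
       [  0.        , 485.21299226, 239.04298102],
       [  0.        ,   0.        ,   1.        ]]), 'T': array([[ 1.38654260e-02, -9.94600408e-01,  1.02848332e-01,
         4.79783325e+02],
       [-9.99901866e-01, -1.35858837e-02,  3.41804108e-03,
        -9.32081383e+01],
       [-2.00229958e-03, -1.02885631e-01, -9.94691177e-01,
         1.05268706e+03],
       [ 0.00000000e+00,  0.00000000e+00,  0.00000000e+00,
         1.00000000e+00]])}
scene {'mtx': array([[474.00394841,   0.        , 327.92277722],
       [  0.        , 474.00394841, 242.82093559],
       [  0.        ,   0.        ,   1.        ]]), 'T': array([[ 7.31499824e-01, -4.39341779e-01,  5.21427664e-01,
         1.01071376e+02],
       [-6.81805443e-01, -4.63435170e-01,  5.66011644e-01,
        -5.78707407e+02],
       [-7.02464413e-03, -7.69549637e-01, -6.38548362e-01,
         6.34417244e+02],
       [ 0.00000000e+00,  0.00000000e+00,  0.00000000e+00,
         1.00000000e+00]])}
{'clock': 0.1, 'joint_pos': array([ 1.10088503e+00,  3.59438489e-01,  1.51131163e+00,  6.07306137e-06,
        1.27249642e+00, -1.15103634e-01]), 'joint_vel': array([-0.00077552, -0.00150131, -0.00217177, -0.00057121,  0.00084474,
        0.0007475 ]), 'joint_torque': array([ 6.95758740e-05, -5.16360784e+01, -2.71403611e+01,  6.77607232e-02,
        2.75152718e-02, -3.16502656e-05]), 'tcp_pos': array([208.17227971, 562.07229229, 221.89515207]), 'orientation': array([-2.41230564e-04,  1.76475568e-01,  9.84304673e-01, -7.90980043e-04]), 'ft_force': array([-0.13168268, -0.38392959, -1.55402217]), 'torque': array([-0.00212617,  0.0520604 , -0.02034729]), 'finger_force': 0.0, 'grip_width': 88.13383867252197}
```

View pics/top.png

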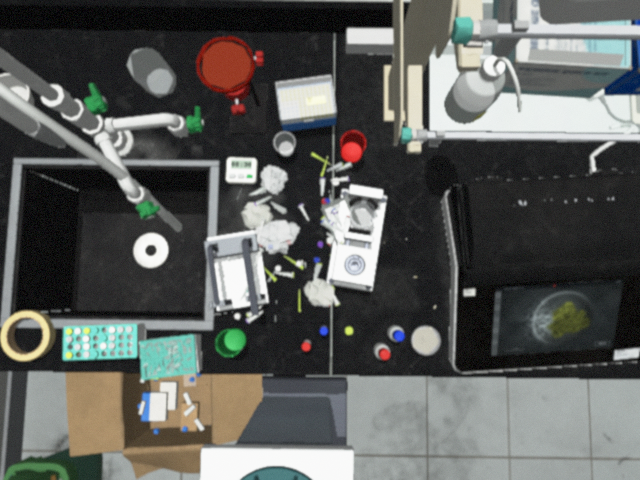

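View pics/scene.png

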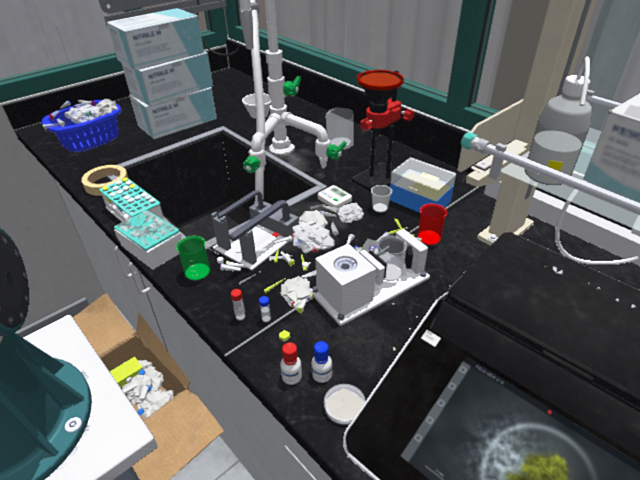

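The stand is at about (237,270) and the clamp at about (355,250) with its screw at (354,265). The green beaker (231,342) and the red one (352,147) are decoys. I'll enlarge that area.

Run:
```python
from h import *
im=cv2.imread("pics/top.png")[170:330,195:395]
cv2.imwrite("pics/topc.png",cv2.resize(im,None,fx=4,fy=3.75,interpolation=cv2.INTER_CUBIC)[:600,:800])
for n,u,v,z in [("stand",237,272,80),("screw",354,265,85),("beaker",362,212,60)]:
    print(n,px("top",u,v,z))
print(px("scene",345,264,85))
c=ctrl.get_calibration("wrist");print(c);p=ctrl.state()["tcp_pos"];print(p)
```

```text
stand [511.66793596  82.17567692  80.        ]
screw [ 528.65075046 -151.60326826   85.        ]
beaker [ 639.7433513  -168.84667047   60.        ]
[ 532.11959185 -153.70726044   85.        ]
{'mtx': array([[371.64829954,   0.        , 325.0207705 ],
       [  0.        , 371.64829954, 238.15231209],
       [  0.        ,   0.        ,   1.        ]]), 'T': array([[ 3.46415661e-01,  9.10675172e-01,  2.25093137e-01,
         1.46700119e+02],
       [ 9.38078647e-01, -3.35743159e-01, -8.53521144e-02,
         5.84877739e+02],
       [-2.15457055e-03,  2.40722375e-01, -9.70591622e-01,
         3.83996798e+02],
       [ 0.00000000e+00,  0.00000000e+00,  0.00000000e+00,
         1.00000000e+00]])}
[208.17227971 562.07229229 221.89515207]
```

View pics/topc.png

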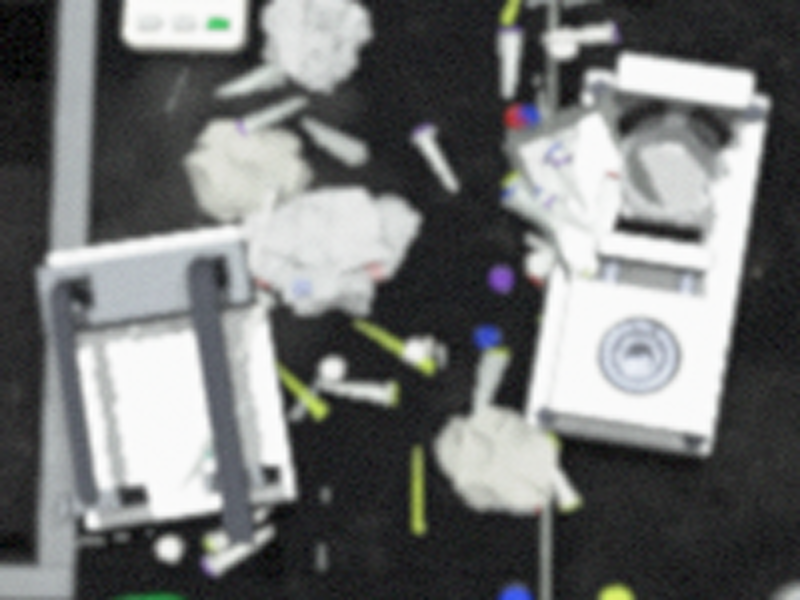

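The thick key is the right-hand one, with its bend at about (247,238) and arm end at about (254,314). It is longer and wider than the left one, which runs from (211,245) to (217,305). I'll triangulate the faucet for clearance before moving.

```bash
cat >> h.py <<'E'
def tri(a,b):
    (o1,d1),(o2,d2)=a,b
    A=np.c_[d1,-d2]; s,*_=np.linalg.lstsq(A,o2-o1,rcond=None)
    p,q=o1+d1*s[0],o2+d2*s[1]; return (p+q)/2,np.linalg.norm(p-q)
def quat(phi): return [0,np.cos(phi/2),np.sin(phi/2),0]  # tool x at world angle phi, pointing down
E
python3 - <<'E'
from h import *
for t,s in [((147,209),(250,162)),((194,124),(335,151)),((95,98),(292,88)),((178,228),(261,205))]:
    print(tri(ray("top",*t),ray("scene",*s)))
print("thick",px("top",247,238,93),px("top",254.5,313,93))
print("thin",px("top",211,245,89),px("top",217.5,303,89))
for p in [(511,82,220),(590,-160,200)]:
    print(ctrl.solve_ik(p,quat(np.pi)),ctrl.solve_ik(p,quat(0)))
E
```

```text
(array([639.05456409, 275.74200115,  62.89220311]), np.float64(1.1767682101975907))
(array([826.61237054, 185.15372819,  56.71771893]), np.float64(7.27241900274324))
(array([832.66249254, 344.43551646, 170.2852386 ]), np.float64(0.030099359150529213))
(array([618.3590347 , 233.40265898, -30.39667922]), np.float64(15.289628916895909))
thick [579.02211968  62.10531033  93.        ] [431.59479495  42.9756421   93.        ]
thin [564.41581872 134.17051151  89.        ] [449.87446641 117.02850973  89.        ]
[ 2.55862760e-02  2.42996111e-01  1.68929993e+00 -4.44089210e-16
  1.20929661e+00 -1.54521005e+00] [ 2.55862760e-02  2.42996111e-01  1.68929993e+00 -4.44089210e-16
  1.20929661e+00  1.59638260e+00]
[-3.77766093e-01  3.95146855e-01  1.51238826e+00 -4.44089210e-16
  1.23405754e+00 -1.94856242e+00] [-3.77766093e-01  3.95146855e-01  1.51238826e+00 -4.44089210e-16
  1.23405754e+00  1.19303023e+00]
```

Run:
```python
from h import *
import pickle
ctrl.move_pose([540,85,215],quat(np.pi+.13))
c1=ctrl.get_calibration("wrist"); a=save("wrist","pics/w1.png")
ctrl.move_pose([590,-155,190],quat(np.pi))
c2=ctrl.get_calibration("wrist"); b=save("wrist","pics/w2.png")
pickle.dump((c1,c2),open("cal.pkl","wb")); print(ctrl.state()["clock"])
print(proj("wrist",[530,-152,85],c2),proj("wrist",[579,62,93],c1),proj("wrist",[431,43,93],c1))
u,v=map(int,proj("wrist",[530,-152,85],c2))
cr=b[max(v-75,0):v+75,max(u-100,0):u+100]
cv2.imwrite("pics/w2c.png",cv2.resize(cr,None,fx=4,fy=4,interpolation=cv2.INTER_CUBIC)[:,:,::-1]);print(u-100,v-75,cr.shape)
```

```text
3.2667
[327.6886616  155.97886394] [289.95160992 275.02939853] [288.11395845  86.24009439]
227 80 (150, 200, 3)
```

View pics/w1.png

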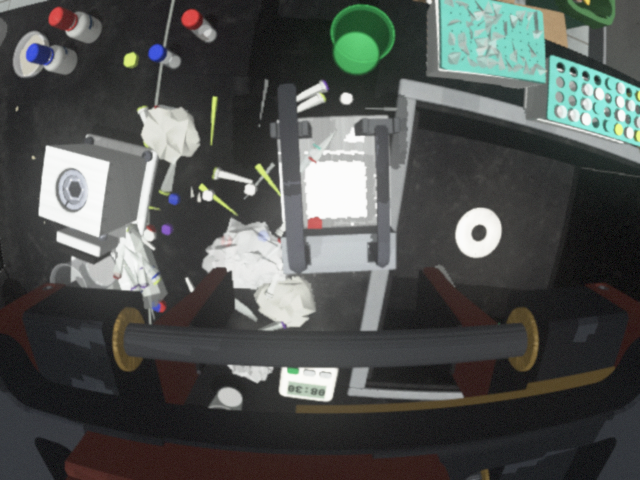

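View pics/w2c.png

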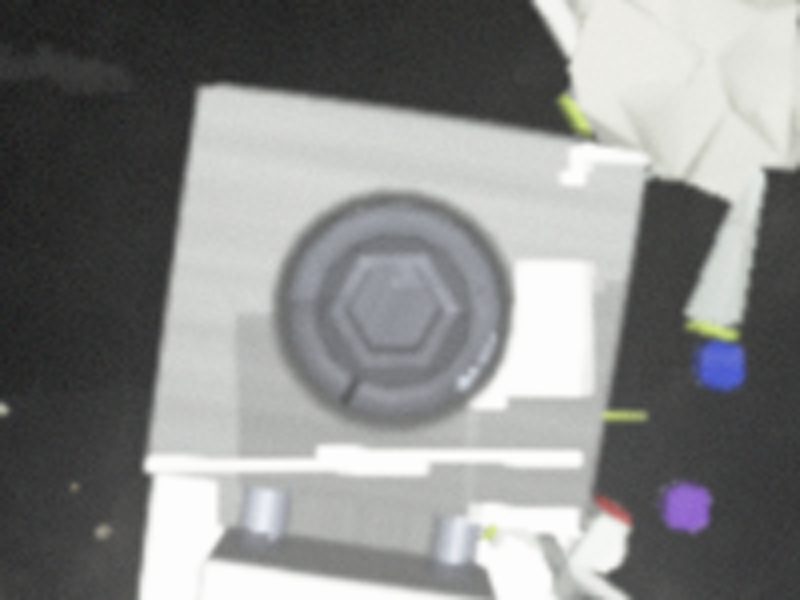

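Screw head centre is at crop (394,310) with the black mark at (351,391), and the mark lies along a socket corner as it should. In w1 the thick key runs from (288,86) to (296,270), and the thin one from (382,117) to (382,265). Next is an enlarged crop of the stand.

Run:
```python
from h import *
import pickle
c1,c2=pickle.load(open("cal.pkl","rb"))
a=cv2.imread("pics/w1.png")
cv2.imwrite("pics/w1c.png",cv2.resize(a[75:285,260:410],None,fx=2.8,fy=2.8,interpolation=cv2.INTER_CUBIC))
f=lambda x,y:(227+x/4,80+y/4)
C=px("wrist",*f(394,310),85,c2);M=px("wrist",*f(351,391),85,c2)
print("C",C,"M",M,np.linalg.norm(M-C),np.degrees(np.arctan2(*(M-C)[1::-1])))
for p in [(198,90),(645,160),(150,462)]: print(px("wrist",*f(*p),88,c2))
for q in [(332,310),(460,310)]: 
    d=px("wrist",*f(*q),82,c2)-C; print(d,np.degrees(np.arctan2(d[1],d[0])))
```

```text
C [ 531.09737685 -153.55863217   85.        ] M [ 545.69681392 -161.25075166   85.        ] 16.501886707719795 -27.78375122021321
[ 491.28785416 -188.12725224   88.        ]
[ 503.45000416 -109.22057844   88.        ]
[ 558.00293405 -197.4983194    88.        ]
[  0.06411725 -11.1800505   -3.        ] -89.67141402644491
[ 0.01739544 11.9158233  -3.        ] 89.91635620525999
```

View pics/w1c.png

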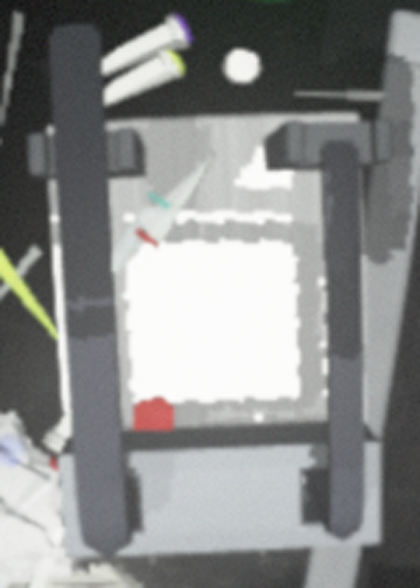

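Run:
```python
from h import *
import pickle
c1,c2=pickle.load(open("cal.pkl","rb"))
f=lambda x,y:(260+x/2.8,75+y/2.8)
P=[px("wrist",*f(x,y),88,c1) for x,y in [(75.5,60),(98.5,400),(105,500)]]
E=px("wrist",*f(73,25),90,c1);B=px("wrist",*f(108,553),84,c1)
print(c1["T"][:3,3],P,E,B,np.linalg.norm(E-B))
for i in(1,2):
    d=P[i]-P[0];print(np.degrees(np.arctan2(d[1],d[0])))
T=[px("wrist",*f(x,y),86,c1) for x,y in [(340,160),(343,515)]];d=T[1]-T[0];print(T,np.degrees(np.arctan2(d[1],d[0])))
# stand base far/near top edges check: tall cheek mids
for x,y in [(140,150),(268,150),(63,465),(382,450)]: print(px("wrist",*f(x,y),86 if y<200 else 42,c1))
o,d=ray("top",0,0)
print(px("top",247,240,88),px("top",254,311,88))
```

```text
[474.79262329  76.95536485 377.09833759] [array([438.39012472,  42.60150529,  88.        ]), array([532.54297873,  60.71826228,  88.        ]), array([561.59484677,  65.90829757,  88.        ])] [428.87253763  40.82967282  90.        ] [579.07300244  68.4672104   84.        ] 152.83982829200653
10.891652867396449
10.71213114660867
[array([456.23254229, 118.82456225,  86.        ]), array([557.66211591, 135.80941067,  86.        ])] 9.50624155842169
[461.33191337  63.44609429  86.        ]
[456.53931794  98.51595443  86.        ]
[565.19504199  48.81926644  42.        ]
[546.0454504  154.02316811  42.        ]
[575.52019044  62.79361164  88.        ] [435.22665982  44.78092347  88.        ]
```

Run:
```python
from h import *
import pickle
q=quat(np.pi+.183); x,y=523.8,58.4
ctrl.move_pose([x,y,170],q)
ctrl.servo_line([x,y,67])
print(ctrl.state()["ft_force"])
ctrl.grasp(); s=ctrl.state(); print(s["grip_width"],s["finger_force"],s["ft_force"],s["tcp_pos"])
if s["grip_width"]>10:
    ctrl.servo_line([x,y,215],velocity=120)
    s=ctrl.state(); print(s["grip_width"],s["ft_force"],s["torque"],s["clock"])
    # look at the held key above an open place, orientation for the socket
    d=np.radians(31.7); g=np.array([531.1,-153.6])-51*np.array([np.cos(d),np.sin(d)])
    ctrl.move_pose([*g,215],quat(np.pi+d)); ctrl.dwell(.3)
    s=ctrl.state(); c=ctrl.get_calibration("wrist"); w=save("wrist","pics/w3.png"); sc=save("scene","pics/s3.png"); t=save("top","pics/t3.png")
    pickle.dump((c,s),open("c3.pkl","wb")); print(s["tcp_pos"],s["orientation"],s["clock"])
    # mosaic: wrist lower half / scene crop / top crop
    G=np.array([*s["tcp_pos"][:2],s["tcp_pos"][2]+19]);u=np.array([np.cos(d),np.sin(d),0])
    L=G+51*u;En=G-99*u; tip=L-[0,0,70]
    for n in("scene","top"): print(n,proj(n,L),proj(n,En),proj(n,tip))
    print("wrist",proj("wrist",L,c),proj("wrist",En,c),proj("wrist",tip,c))
```

```text
[ 0.27503796 -0.41380396 -0.06752065]
13.737754982935618 29.999853982008062 [ 0.79965751  0.14711656 -0.14974865] [523.76664359  58.38935197  66.95530867]
13.4104377364049 [-0.05570931 -0.13534196 -3.05484989] [ 0.03387037 -0.04690719  0.00928045] 7.5083
[ 487.99501068 -179.46989208  215.00722808] [ 1.98117248e-05 -2.73809039e-01  9.61784075e-01  4.90904126e-05] 8.7667
scene [345.74327354 191.31920984] [318.20964647 253.88352715] [345.00757925 227.66329821]
top [360.00201018 259.00592411] [406.98807207 336.39181707] [357.21209053 261.3730303 ]
wrist [324.71976815 402.13860969] [325.60651073  62.89156716] [324.79643051 334.06682583]
```

View pics/w3.png

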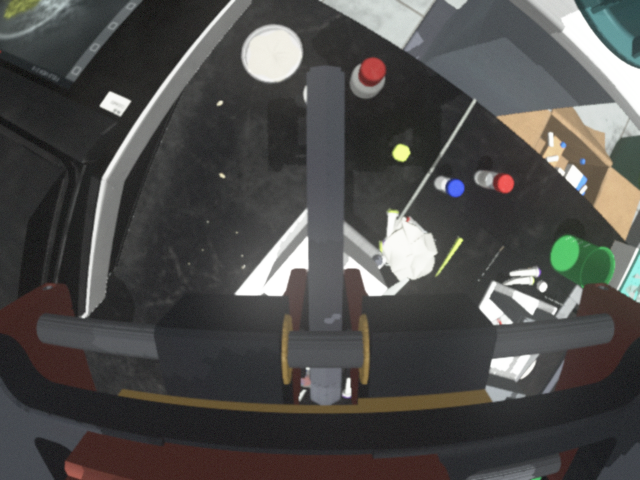

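The key is held straight, with its end edge at about (325,67). It sits slightly off the expected distance, so I'll check the end and the leg tip in enlarged views.

Run:
```python
from h import *
import pickle
c,s=pickle.load(open("c3.pkl","rb"));d=np.radians(31.7);u=np.array([np.cos(d),np.sin(d),0])
G=np.array([*s["tcp_pos"][:2],s["tcp_pos"][2]+19])
for e in(96,97,99): print(e,proj("wrist",G-e*u+[0,0,8],c),proj("wrist",G-e*u,c))
a=cv2.imread("pics/w3.png")[50:110,295:355]; b=cv2.imread("pics/s3.png")[160:280,290:390]
a=cv2.resize(a,(360,360),interpolation=cv2.INTER_CUBIC); b=cv2.resize(b,(400,480),interpolation=cv2.INTER_CUBIC)
m=np.zeros((480,760,3),np.uint8);m[:360,:360]=a;m[:,360:]=b;cv2.imwrite("pics/m3.png",m)
```

```text
96 [325.62116917  65.87200372] [325.58793976  70.31791197]
97 [325.62769546  63.25632371] [325.59415275  67.83517261]
99 [325.64066686  58.05066536] [325.60651073  62.89156716]
```

View pics/m3.png

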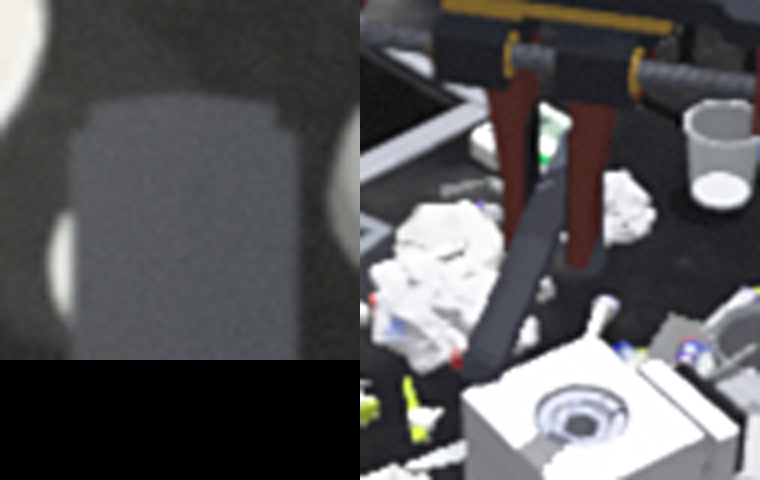

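```bash
cat >> h.py <<'E'
LEV=53.3; C=np.array([531.1,-153.6])
def tcp(deg,z,c=C,lev=LEV):
    d=np.radians(deg); return [*(c-lev*np.array([np.cos(d),np.sin(d)])),z]
E
python3 - <<'E'
from h import *
ctrl.servo_line(tcp(31.7,142),velocity=120); ctrl.dwell(.2)
f0=ctrl.state()["ft_force"]; print(f0)
z=139
while z>=106.5:
    ctrl.servo_line(tcp(31.7,z),velocity=40)
    s=ctrl.state(); f=s["ft_force"]-f0; print(z,f.round(1),s["tcp_pos"].round(2),s["torque"].round(2))
    if f[2]>15 or np.linalg.norm(f)>25: break
    z-=2.5
print(ctrl.state()["clock"],ctrl.state()["grip_width"])
E
```

```text
[-0.53726647  0.37384634 -1.71992146]
139 [ 0.4 -0.1 -0.5] [ 485.67 -181.56  139.  ] [ 0.06 -0.02  0.01]
136.5 [ 0.6 -0.1 -0.2] [ 485.57 -181.5   136.27] [0.04 0.   0.04]
134.0 [-0.2 -0.6 -0.3] [ 485.6  -181.53  133.79] [ 0.07 -0.05  0.01]
131.5 [ 0.6 -0.3  0.3] [ 485.63 -181.53  131.32] [ 0.05  0.02 -0.02]
129.0 [ 0.1 -0.8 -0. ] [ 485.62 -181.52  128.81] [ 0.11 -0.05  0.01]
126.5 [ 0.7 -0.4 -0.6] [ 485.63 -181.52  126.33] [0.06 0.03 0.01]
124.0 [ 0.7 -0.7 -0.1] [ 485.69 -181.55  123.82] [ 0.09 -0.05  0.03]
121.5 [ 0.7 -0.5 -0.8] [ 485.7  -181.57  121.32] [ 0.04 -0.02  0.  ]
119.0 [ 0.3 -1.  -1.3] [ 485.75 -181.57  118.86] [0.04 0.02 0.03]
116.5 [ 0.5  0.1 -0.9] [ 485.74 -181.56  116.36] [ 0.02  0.02 -0.05]
114.0 [ 0.7 -0.1 -0.8] [ 485.75 -181.59  113.85] [ 0.08 -0.01  0.01]
111.5 [ 0.7  0.  -0.7] [ 485.72 -181.59  111.34] [0.04 0.01 0.  ]
109.0 [ 1.  -0.6 -0.3] [ 485.73 -181.56  108.83] [ 0.07  0.02 -0.01]
106.5 [-1.6 -1.   3.7] [ 485.72 -181.84  106.69] [-0.    0.32  0.03]
13.375 13.657878260093675
```

Run:
```python
from h import *
ctrl.servo_line(tcp(31.7,106),velocity=20); ctrl.dwell(.3)
s=ctrl.state(); f0=np.array([-.5,.4,-1.7]); print(s["ft_force"]-f0)
a=31.7
while a>31.7-112:
    a-=5
    d=np.radians(a)
    ctrl.servo_line(tcp(a,106),quat(np.pi+d),velocity=30)
    s=ctrl.state(); f=s["ft_force"]-f0
    r=np.array([np.cos(d),np.sin(d)]); t=np.array([-r[1],r[0]])
    ft,fr=f[:2]@t,f[:2]@r
    print(round(31.7-a),"tan %.1f rad %.1f z %.1f"%(ft,fr,f[2]),"tz %.2f"%s["torque"][2],s["tcp_pos"][2].round(2),round(s["grip_width"],1))
    if np.linalg.norm(f)>45: break
print(a,ctrl.state()["clock"])
```

```text
[-3.36191326 -1.27767962  6.53910999]
5 tan 0.2 rad -4.2 z 7.3 tz 0.03 106.35 13.3
10 tan 0.0 rad -5.2 z 7.4 tz 0.08 106.32 13.7
15 tan 0.9 rad -5.1 z 7.9 tz 0.03 106.34 13.7
20 tan -1.2 rad -6.0 z 8.9 tz 0.05 106.35 13.8
25 tan -0.5 rad -5.9 z 7.8 tz 0.11 106.37 13.9
30 tan -0.8 rad -5.2 z 8.6 tz 0.11 106.34 13.6
35 tan -0.8 rad -4.5 z 8.3 tz 0.09 106.34 13.7
40 tan -1.1 rad -4.5 z 8.6 tz 0.12 106.33 13.8
45 tan -1.4 rad -4.6 z 8.9 tz 0.08 106.32 13.6
50 tan -0.5 rad -3.8 z 8.6 tz 0.13 106.29 13.5
55 tan -1.6 rad -4.3 z 8.4 tz 0.08 106.29 13.5
60 tan -1.1 rad -4.1 z 7.9 tz 0.15 106.28 13.7
65 tan -0.7 rad -3.6 z 7.3 tz 0.06 106.29 13.6
70 tan -1.1 rad -3.3 z 9.1 tz 0.08 106.29 13.8
75 tan -0.2 rad -4.2 z 8.1 tz 0.07 106.26 13.3
80 tan -0.6 rad -3.9 z 8.8 tz 0.07 106.29 13.4
85 tan 0.0 rad -3.7 z 8.7 tz 0.07 106.29 13.9
90 tan -0.2 rad -2.9 z 7.9 tz 0.09 106.31 13.6
95 tan -0.4 rad -3.6 z 7.5 tz 0.12 106.31 13.6
100 tan -0.2 rad -3.0 z 7.7 tz 0.09 106.32 13.9
105 tan -0.4 rad -4.0 z 7.6 tz 0.06 106.33 13.7
110 tan -1.9 rad -4.5 z 8.2 tz 0.04 106.32 13.8
115 tan -1.1 rad -4.3 z 6.5 tz 0.07 106.34 13.6
-83.3 21.0167
```

Run:
```python
from h import *
import pickle
f0=np.array([-.5,.4,-1.7]); a=-83.3
c=ctrl.get_calibration("wrist"); save("wrist","pics/w4.png"); pickle.dump(c,open("c4.pkl","wb"))
while a>31.7-130:
    a-=2.5
    d=np.radians(a)
    ctrl.servo_line(tcp(a,106),quat(np.pi+d),velocity=25)
    s=ctrl.state(); f=s["ft_force"]-f0
    r=np.array([np.cos(d),np.sin(d)]); t=np.array([-r[1],r[0]])
    ft,fr=f[:2]@t,f[:2]@r
    print(31.7-a,"tan %.1f rad %.1f z %.1f"%(ft,fr,f[2]),"tz %.2f"%s["torque"][2],s["tcp_pos"][2].round(2),round(s["grip_width"],1))
    if abs(ft)>15 or abs(s["torque"][2])>.8: break
save("top","pics/t4.png")
print(a,ctrl.state()["clock"])
a=cv2.imread("pics/t4.png")[180:310,300:420]; b=cv2.imread("pics/w4.png")
m=np.zeros((480,800,3),np.uint8);m[:390,:360]=cv2.resize(a,(360,390),interpolation=cv2.INTER_CUBIC)
m[:,360:]=b[:,100:540]
cv2.imwrite("pics/m4.png",m)
```

```text
117.5 tan -1.9 rad -3.4 z 7.7 tz 0.10 106.33 13.5
120.0 tan -1.1 rad -3.8 z 7.0 tz 0.13 106.35 13.6
122.5 tan -0.6 rad -4.3 z 7.0 tz 0.10 106.35 14.0
125.0 tan -1.7 rad -2.8 z 7.7 tz 0.11 106.34 13.4
127.5 tan -1.1 rad -3.9 z 7.6 tz 0.13 106.35 14.0
130.0 tan -0.6 rad -3.8 z 7.3 tz 0.04 106.39 13.7
-98.3 22.6167
```

View pics/m4.png

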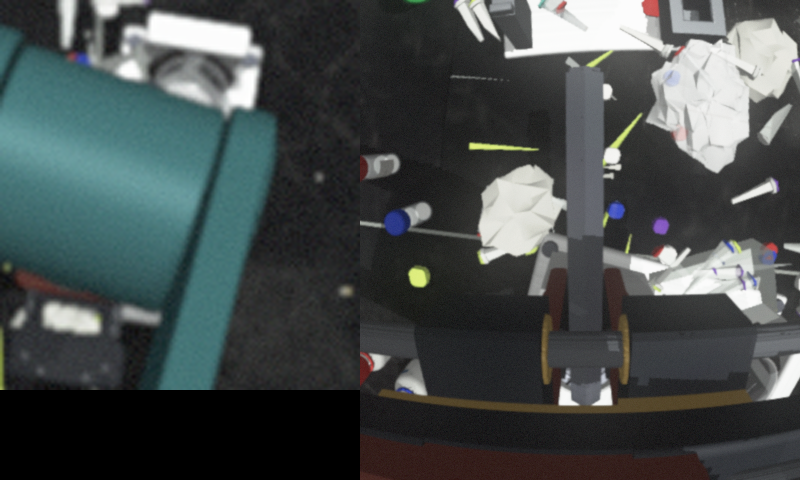

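No stop felt yet, and the key still turns with the gripper against a steady drag at constant depth. I'll keep turning under a force watch and compare the jaw before and after in the scene camera.

Run:
```python
from h import *
f0=np.array([-.5,.4,-1.7]); a=-98.3
while a>31.7-150:
    a-=2.5
    d=np.radians(a)
    ctrl.servo_line(tcp(a,106),quat(np.pi+d),velocity=25)
    s=ctrl.state(); f=s["ft_force"]-f0
    r=np.array([np.cos(d),np.sin(d)]); t=np.array([-r[1],r[0]])
    ft,fr=f[:2]@t,f[:2]@r
    print(31.7-a,"tan %.1f rad %.1f z %.1f"%(ft,fr,f[2]),"tz %.2f"%s["torque"][2],s["tcp_pos"][2].round(2),round(s["grip_width"],1))
    if abs(ft)>15 or abs(s["torque"][2])>.8: break
save("scene","pics/s5.png");save("wrist","pics/w5.png")
print(a,ctrl.state()["clock"])
A=cv2.imread("pics/scene.png")[215:325,300:440];B=cv2.imread("pics/s5.png")[215:325,300:440]
W=cv2.imread("pics/w5.png")[230:430,200:450]
m=np.zeros((600,800,3),np.uint8)
m[:300,:382]=cv2.resize(A,(382,300),interpolation=cv2.INTER_CUBIC);m[300:,:382]=cv2.resize(B,(382,300),interpolation=cv2.INTER_CUBIC)
m[:330,386:798]=cv2.resize(W,(412,330),interpolation=cv2.INTER_CUBIC)
cv2.imwrite("pics/m5.png",m)
```

```text
132.5 tan -0.6 rad -3.1 z 7.7 tz 0.03 106.37 13.6
135.0 tan -0.7 rad -3.7 z 8.1 tz 0.07 106.42 13.8
137.5 tan -0.2 rad -4.6 z 7.2 tz 0.05 106.41 13.6
140.0 tan -1.0 rad -5.0 z 7.4 tz -0.02 106.45 14.0
142.5 tan -0.3 rad -5.0 z 6.0 tz -0.02 106.45 13.3
145.0 tan -0.1 rad -5.2 z 7.5 tz -0.05 106.45 14.1
147.5 tan 0.3 rad -5.6 z 8.3 tz -0.05 106.45 13.7
150.0 tan 0.9 rad -4.8 z 7.6 tz -0.02 106.43 13.7
-118.3 24.7167
```

View pics/m5.png

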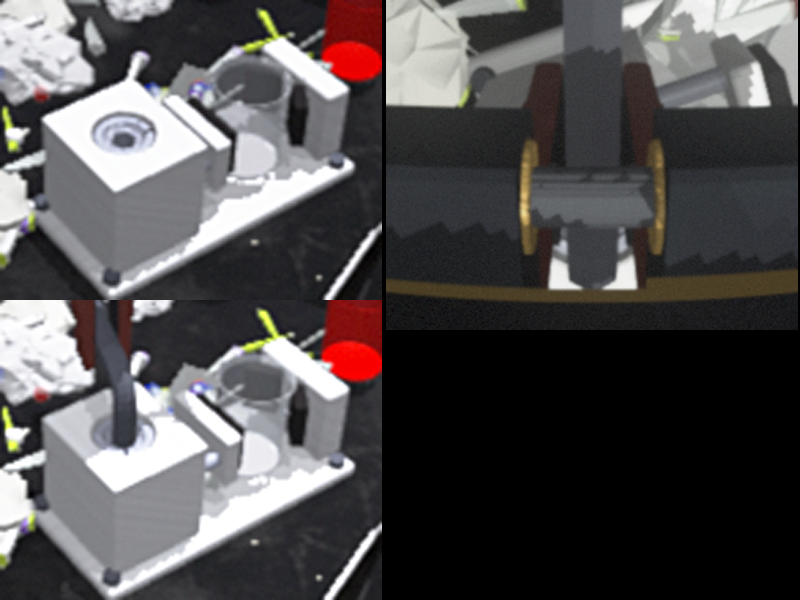

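The jaw has moved towards the beaker (near end of its top edge from about (233,150) to (243,137+300)), and the key stands in the screw. I'll measure the jaw's travel by template matching.

Run:
```python
from h import *
A=cv2.imread("pics/scene.png",0);B=cv2.imread("pics/s5.png",0)
y=np.radians(-8.4);X=np.array([np.cos(y),np.sin(y),0]);Y=np.array([-X[1],X[0],0]);O=np.array([*C,0])
p=lambda x,yy,z:proj("scene",O+x*X+yy*Y+[0,0,z])
print("px/mm",(p(60,-20,60)-p(50,-20,60))/10)
def match(name,bx,by,w,h,s=8):
    t=A[by:by+h,bx:bx+w];R=B[by-s:by+h+s,bx-s:bx+w+s]
    r=cv2.matchTemplate(R,t,cv2.TM_CCOEFF_NORMED);_,m,_,l=cv2.minMaxLoc(r)
    x,yy=l
    def sub(a,b,c):return (a-c)/(2*(a-2*b+c)) if a-2*b+c else 0
    dx=sub(*r[yy,x-1:x+2]) if 0<x<2*s else 0;dy=sub(*r[yy-1:yy+2,x]) if 0<yy<2*s else 0
    print(name,round(m,3),x-s+dx,yy-s+dy)
match("jaw",360,248,28,34);match("jaw near end",374,256,14,28);match("jaw top",358,248,24,16)
match("beaker",380,235,26,40);match("fixed",398,230,32,40);match("block",318,270,60,50)
s=ctrl.state();print(s["orientation"],quat(np.pi+np.radians(-118.3)),s["joint_pos"])
```

```text
px/mm [ 0.43836083 -0.21978949]
jaw 0.711 3.0727623 -1.8968678
jaw near end 0.854 3.26995 -2.2591996
jaw top 0.716 -2.922599 6.0236897
beaker 0.765 2.0268335 -1.2483811
fixed 0.985 0.09491665 0.04178448
block 0.977 0.0050164456 0.031673465
[4.31663280e-04 8.57345300e-01 5.14740710e-01 9.23166762e-04] [0, np.float64(0.8585127282245488), np.float64(0.512792253721175), 0] [-3.11087365e-01  4.41280652e-01  1.70886421e+00  9.81912375e-04
  9.89582329e-01  1.77759619e-01]
```

Run:
```python
from h import *
f0=np.array([-.5,.4,-1.7]); a=-118.3
while a>31.7-182:
    a-=1.5
    d=np.radians(a)
    ctrl.servo_line(tcp(a,106),quat(np.pi+d),velocity=20)
    s=ctrl.state(); f=s["ft_force"]-f0
    r=np.array([np.cos(d),np.sin(d)]); t=np.array([-r[1],r[0]])
    ft,fr=f[:2]@t,f[:2]@r; e=s["tcp_pos"]-tcp(a,106)
    print(31.7-a,"tan %.1f rad %.1f z %.1f"%(ft,fr,f[2]),"T",s["torque"].round(2),(e[:2]@t).round(2),(e[:2]@r).round(2))
    if abs(ft)>12 or abs(s["torque"][2])>.6: break
save("scene","pics/s6.png");save("wrist","pics/w6.png");print(a,ctrl.state()["clock"])
```

```text
151.5 tan 0.0 rad -4.5 z 7.2 T [ 0.56 -0.22  0.01] 0.73 -0.58
153.0 tan 0.6 rad -4.8 z 8.5 T [ 0.54 -0.23 -0.02] 0.75 -0.55
154.5 tan 0.6 rad -5.4 z 7.3 T [ 0.5  -0.22  0.01] 0.75 -0.48
156.0 tan 0.9 rad -5.6 z 6.6 T [ 0.35 -0.22  0.02] 0.7 -0.4
157.5 tan 0.4 rad -3.8 z 7.3 T [ 0.36 -0.26  0.05] 0.66 -0.36
159.0 tan 1.3 rad -4.1 z 7.5 T [ 0.34 -0.19  0.03] 0.67 -0.32
160.5 tan 1.1 rad -3.7 z 7.2 T [ 0.3  -0.26  0.02] 0.65 -0.25
162.0 tan 2.0 rad -4.4 z 6.9 T [ 0.29 -0.32  0.03] 0.63 -0.32
163.5 tan 1.1 rad -5.1 z 7.1 T [ 0.32 -0.35  0.11] 0.62 -0.37
165.0 tan 1.2 rad -3.8 z 7.0 T [ 0.32 -0.38  0.04] 0.65 -0.42
166.5 tan 0.9 rad -5.5 z 7.5 T [ 0.32 -0.44 -0.  ] 0.62 -0.49
168.0 tan 1.0 rad -5.0 z 7.5 T [ 0.37 -0.39  0.04] 0.67 -0.57
169.5 tan 1.0 rad -4.9 z 8.5 T [ 0.35 -0.42  0.06] 0.68 -0.62
171.0 tan 0.6 rad -5.3 z 7.6 T [ 0.43 -0.39  0.  ] 0.69 -0.69
172.5 tan 1.6 rad -5.4 z 7.6 T [ 0.48 -0.45  0.02] 0.69 -0.75
174.0 tan 0.0 rad -5.1 z 7.3 T [ 0.39 -0.46  0.03] 0.67 -0.81
175.5 tan -0.0 rad -5.5 z 7.6 T [ 0.49 -0.47 -0.01] 0.67 -0.83
177.0 tan -0.2 rad -4.7 z 7.8 T [ 0.48 -0.41  0.  ] 0.62 -0.85
178.5 tan -0.0 rad -5.5 z 7.5 T [ 0.45 -0.39  0.1 ] 0.53 -0.85
180.0 tan -0.1 rad -6.0 z 7.7 T [ 0.48 -0.4   0.1 ] 0.48 -0.87
181.5 tan -0.2 rad -5.5 z 7.6 T [ 0.52 -0.38  0.11] 0.48 -0.89
183.0 tan -1.2 rad -6.1 z 8.4 T [ 0.52 -0.42  0.13] 0.42 -0.87
-151.3 30.3167
```

Run:
```python
from h import *
I0=cv2.imread("pics/scene.png",0).astype(int);I5=cv2.imread("pics/s5.png",0).astype(int);I6=cv2.imread("pics/s6.png",0).astype(int)
for th in (-28,-100,-110,-120,-125,-129,-135):
    t=np.radians(th);print(th,proj("scene",[C[0]+16.5*np.cos(t),C[1]+16.5*np.sin(t),85]).round(1))
print("C",proj("scene",[*C,85]).round(1))
for I in(I0,I5,I6): print(I[264:278,334:360]);print()
A=I5.astype(np.uint8);B=I6.astype(np.uint8)
t=B[256:284,374:388]
for n,S in(("s5",A),("s0",I0.astype(np.uint8))):
    r=cv2.matchTemplate(S[246:294,364:398],t,cv2.TM_CCOEFF_NORMED);_,m,_,l=cv2.minMaxLoc(r);print(n,m,l[0]-10,l[1]-10)
```

```text
-28 [353.7 262.5]
-100 [350.  269.7]
-110 [348.6 270.3]
-120 [347.  270.6]
-125 [346.1 270.7]
-129 [345.5 270.8]
-135 [344.5 270.8]
C [344.5 264.2]
[[171 212 221 188 172 196 221 180 118 102  95  88  88 113 151 191 204 179
  131 162 215 217 159 202 252 253]
 [181 213 220 198 181 192 200 150  87  84  87  89  83  79  91 144 199 194
  151 186 218 218 175 227 255 253]
 [181 196 219 208 195 203 178 117  82  84  89  91  86  79  80 141 198 191
  174 205 220 210 182 240 255 253]
 [223 197 213 215 210 214 182 118  85  83  86  88  81  74  84 157 201 188
  193 217 221 201 221 251 254 252]
 [250 228 215 215 217 217 195 169 135 104  88  89  90  89 123 196 213 200
  214 223 212 211 243 253 252 252]
 [253 252 237 220 218 217 210 207 201 190 163 157 179 187 195 217 216 216
  223 233 240 248 252 252 251 251]
 [252 253 252 248 237 226 220 221 223 223 212 208 217 224 226 228 227 235
  236 246 253 254 253 252 251 251]
 [252 252 253 253 252 251 249 245 239 237 238 235 233 239 246 248 250 252
  251 252 253 253 253 252 252 251]
 [252 252 252 252 253 253 254 253 252 251 252 251 251 252 253 253 253 253
  253 
[... 2984 characters left out ...]
8 207 210 212 213 213 209 203 202 202 190 182 195 203 203 208 218
  224 254 255 255 255 255 255 255]
 [213 210 209 208 210 212 213 214 212 211 211 211 210 212 209 205 221 255
  255 255 255 255 255 255 255 255]
 [216 214 213 209 208 209 212 214 214 213 210 210 209 208 215 222 253 255
  255 255 255 255 255 255 255 255]
 [216 216 214 213 210 208 210 213 213 214 211 209 206 214 253 255 255 255
  255 255 255 255 255 255 255 255]
 [203 216 215 215 213 211 209 211 213 214 213 210 207 220 255 255 255 255
  255 255 255 255 255 255 255 255]
 [172 204 216 216 216 212 210 209 210 215 215 211 216 253 255 255 255 255
  255 255 255 255 255 255 242 199]]

s5 0.8856151700019836 0 0
s0 0.7341950535774231 -3 2
```

The mark now sits at scene (345.6,270.3), about -128°. That is 100° clockwise from the start, which puts the screw at its 2.1 rad stop, and the jaw has moved about 8 mm. I'll check the key hasn't shifted in the grip, then release and retreat.

Run:
```python
from h import *
for n in("w3","w4","w5","w6"):
    g=cv2.imread(f"pics/{n}.png",0).astype(int); print(n,g[56:84:2,325], g[150,300:352:3])
p=ctrl.state()["tcp_pos"]
ctrl.servo_line([p[0],p[1],p[2]+.4],velocity=10); ctrl.open_gripper(); ctrl.dwell(.2)
s=ctrl.state();print(s["grip_width"],s["ft_force"])
p=s["tcp_pos"];ctrl.servo_line([p[0],p[1],p[2]+110],velocity=100)
ctrl.move_pose([400,60,260],quat(np.pi)); ctrl.dwell(.3)
save("scene","pics/s7.png");save("top","pics/t7.png");print(ctrl.state()["clock"])
I=cv2.imread("pics/s7.png",0).astype(int);print(I[264:275,334:360])
t=cv2.imread("pics/top.png",0);t7=cv2.imread("pics/t7.png",0)
```

```text
w3 [51 50 54 57 63 81 87 88 87 88 86 91 87 88] [44 40 58 82 83 80 84 82 83 85 81 82 86 84 83 46 39 39]
w4 [ 81  79  78  74  86 115 116 112 116 110 111 110 109 110] [ 50  46  75  93  92  93  95  95  95 101 100 104 103 101  97 153 241 241]
w5 [225 223 224 224 225 143 103 101 101 103 102 103 103 104] [ 42  38  65  92  91  95  91  94  92 100  98  97  99  99  98  46  42  34]
w6 [ 34  38  39  38  43  94 101  96  98 100 101 100  99 100] [ 48  37  87 100 101 100 103 105 106 105 108 109 108 109 149 236 220 136]
88.04144726615529 [-0.56215567  0.18952809  1.18398237]
35.6583
[[172 217 223 183 165 183 140  67  45  47  50  52  50  48  54 121 192 187
  151 188 224 216 158 204 253 254]
 [172 213 227 189 167 166 121  65  46  46  50  48  49  46  51 121 192 188
  152 187 223 217 170 229 255 254]
 [178 196 220 198 176 149  98  62  44  48  49  50  50  43  48 117 196 191
  170 199 219 206 182 242 255 253]
 [225 194 209 207 188 144  95  63  43  42  48  49  45  46  57 138 204 197
  192 215 217 196 223 253 254 253]
 [252 224 206 215 215 184 141 107  78  55  47  43  54  96 121 177 216 211
  217 223 210 210 244 254 253 252]
 [254 252 238 224 222 218 199 174 142 119 109  79  97 173 199 206 218 225
  227 234 242 249 253 253 252 252]
 [252 254 253 249 241 232 227 224 216 212 207 143 110 198 232 228 231 241
  236 245 254 254 254 252 252 252]
 [252 252 253 253 253 252 251 248 244 244 246 189 138 228 251 250 251 253
  251 252 253 253 253 253 252 252]
 [252 252 252 253 253 254 254 254 253 253 255 253 248 255 255 253 253 253
  253 253 253 253 253 253 253 252]
 [253 253 252 252 252 253 253 253 253 253 254 255 255 254 253 253 253 253
  253 252 252 252 253 253 253 253]
 [254 253 253 252 252 252 253 253 253 253 253 253 253 253 252 252 252 252
  253 253 252 252 253 253 253 254]]
```

The key and mark stay put after release. I'll measure the screw angle precisely by sampling the rim around the head in the wrist camera, from the same pose as w2.

```bash
cat > ring.py <<'E'
from h import *
from scipy.ndimage import map_coordinates as mc
def ring(img,cal,lab):
    g=cv2.cvtColor(img,cv2.COLOR_RGB2GRAY).astype(float)
    A=np.arange(-180,180,3); out=[]
    for r in(14.5,15.5,16.5,17.5):
        P=np.array([proj("wrist",[C[0]+r*np.cos(np.radians(a)),C[1]+r*np.sin(np.radians(a)),85],cal) for a in A])
        out.append(mc(g,[P[:,1],P[:,0]],order=1))
    m=np.mean(out,0); print(lab); print([(int(a),int(v)) for a,v in zip(A,m)])
E
python3 - <<'E'
from ring import *
import pickle
c1,c2=pickle.load(open("cal.pkl","rb"))
ring(cv2.imread("pics/w2.png")[:,:,::-1].copy(),c2,"before")
ctrl.move_pose([590,-155,190],quat(np.pi)); ctrl.dwell(.2)
c=ctrl.get_calibration("wrist"); w=save("wrist","pics/w8.png"); pickle.dump(c,open("c8.pkl","wb"))
ring(w,c,"after"); print(ctrl.state()["clock"])
E
```

```text
before
[(-180, 149), (-177, 149), (-174, 149), (-171, 149), (-168, 149), (-165, 150), (-162, 150), (-159, 149), (-156, 149), (-153, 148), (-150, 148), (-147, 148), (-144, 148), (-141, 148), (-138, 148), (-135, 148), (-132, 149), (-129, 146), (-126, 146), (-123, 146), (-120, 147), (-117, 149), (-114, 149), (-111, 149), (-108, 148), (-105, 146), (-102, 144), (-99, 138), (-96, 130), (-93, 129), (-90, 130), (-87, 133), (-84, 134), (-81, 137), (-78, 137), (-75, 136), (-72, 137), (-69, 138), (-66, 138), (-63, 140), (-60, 139), (-57, 140), (-54, 141), (-51, 142), (-48, 142), (-45, 142), (-42, 142), (-39, 142), (-36, 138), (-33, 121), (-30, 101), (-27, 113), (-24, 136), (-21, 144), (-18, 144), (-15, 146), (-12, 145), (-9, 145), (-6, 145), (-3, 146), (0, 145), (3, 143), (6, 143), (9, 142), (12, 142), (15, 142), (18, 143), (21, 141), (24, 140), (27, 139), (30, 137), (33, 136), (36, 137), (39, 145), (42, 162), (45, 169), (48, 161), (51, 159), (54, 157), (57, 146), (60, 150), (63, 152), (66, 153), (69, 153), (72, 152), (75, 152), (78, 151), (81, 149), (84, 149), (87, 151), (90, 153), (93, 153), 
[... 1053 characters left out ...]
9, 122), (-6, 106), (-3, 94), (0, 86), (3, 85), (6, 87), (9, 86), (12, 89), (15, 90), (18, 90), (21, 90), (24, 90), (27, 90), (30, 90), (33, 91), (36, 90), (39, 91), (42, 90), (45, 91), (48, 92), (51, 92), (54, 99), (57, 115), (60, 127), (63, 140), (66, 156), (69, 159), (72, 148), (75, 140), (78, 135), (81, 132), (84, 132), (87, 132), (90, 132), (93, 132), (96, 131), (99, 131), (102, 129), (105, 131), (108, 131), (111, 132), (114, 133), (117, 134), (120, 134), (123, 136), (126, 140), (129, 144), (132, 145), (135, 146), (138, 147), (141, 148), (144, 149), (147, 150), (150, 150), (153, 148), (156, 147), (159, 143), (162, 143), (165, 141), (168, 141), (171, 143), (174, 143), (177, 146)]
37.0417
```

```bash
cat > fit.py <<'E'
from h import *
from scipy.optimize import minimize
from scipy.spatial.transform import Rotation as R
def hexpts(): a=np.radians(np.arange(0,360,60)); return 7/np.cos(np.pi/6)*np.c_[np.cos(a),np.sin(a)]
H=hexpts()
leg=np.vstack([np.c_[H,np.full(6,z)] for z in(0,52)])
arm=np.vstack([np.c_[np.full(6,x),H[:,1],70+H[:,0]] for x in(-18,-150)])
th=np.linspace(0,np.pi/2,5)
bend=[np.array([[-18+18*np.cos(t)+h[0]*np.cos(t),h[1],52+18*np.sin(t)+h[0]*np.sin(t)] for t in ab for h in H]) for ab in zip(th[:-1],th[1:])]
def sil(n,cal,yaw,tip,rp=(0,0),clip=85,S=4):
    Rm=R.from_euler("z",yaw,degrees=True).as_matrix()@R.from_euler("xy",rp,degrees=True).as_matrix(); m=np.zeros((480*S,640*S),np.uint8)
    for q in [leg,arm,*bend]:
        w=q@Rm.T+tip
        if q is leg: w[:,2]=np.maximum(w[:,2],clip)
        P=np.array([proj(n,x,cal) for x in w]); cv2.fillConvexPoly(m,cv2.convexHull(((P+.5)*S).astype(np.float32)).astype(np.int32),255)
    return cv2.resize(m,(640,480),interpolation=cv2.INTER_AREA)/255.
E
python3 - <<'E'
from fit import *
import pickle
c8=pickle.load(open("c8.pkl","rb"))
w=cv2.imread("pics/w8.png",0)
for r in(35,45,60,80):
    A=np.arange(0,62,2);P=[proj("wrist",[C[0]+r*np.cos(np.radians(a)),C[1]+r*np.sin(np.radians(a)),126],c8) for a in A]
    print(r,np.array(P[0]).round(),np.array(P[-1]).round(),[int(w[int(p[1]+.5),int(p[0]+.5)]) for p in P])
for f0,f1,n in(("scene","s7","scene"),("top","t7","top")):
    a=cv2.imread(f"pics/{f0}.png").astype(float);b=cv2.imread(f"pics/{f1}.png").astype(float)
    D=np.abs(a-b).mean(2); M=((b.mean(2)<105)&(D>18)).astype(float)
    s=sil(n,None,-151.3,[*C,56]); ys,xs=np.where(s>.5); print(n,xs.min(),xs.max(),ys.min(),ys.max(),s.sum(),M[ys,xs].mean())
    box=np.zeros_like(M); box[ys.min()-8:ys.max()+8,xs.min()-8:xs.max()+8]=1; M*=box; print(M.sum())
    res=[]
    for yaw in range(-168,-112,4):
        for z in(52,56,60,66,72,80):
            s=sil(n,None,yaw,[*C,z]); res.append(((np.minimum(s,M)).sum()/np.maximum(s,M).sum(),yaw,z))
    print(sorted(res)[::-1][:6])
E
```

```text
35 [326. 216.] [375. 188.] [175, 171, 176, 175, 155, 146, 173, 201, 223, 128, 87, 90, 84, 88, 87, 84, 88, 84, 85, 83, 103, 172, 176, 172, 173, 186, 248, 216, 182, 180, 180]
45 [326. 231.] [389. 196.] [123, 120, 117, 115, 131, 151, 180, 171, 235, 252, 217, 84, 90, 90, 106, 112, 109, 96, 90, 134, 221, 233, 243, 242, 188, 84, 63, 60, 58, 59, 61]
60 [326. 254.] [408. 208.] [92, 89, 92, 90, 241, 250, 251, 244, 243, 241, 252, 226, 114, 114, 112, 107, 111, 111, 96, 60, 61, 63, 74, 69, 60, 58, 53, 56, 57, 54, 50]
80 [325. 284.] [434. 224.] [179, 156, 209, 252, 252, 252, 252, 250, 235, 187, 201, 163, 231, 117, 116, 107, 107, 104, 93, 63, 60, 61, 56, 53, 50, 51, 53, 51, 54, 54, 53]
scene 340 371 194 267 698.2117647058824 0.44428772919605075
365.0Traceback (most recent call last):
  File "<stdin>", line 16, in <module>
  File "fit.py", line 15, in sil
    P=np.array([proj(n,x,cal) for x in w]); cv2.fillConvexPoly(m,cv2.convexHull(((P+.5)*S).astype(np.float32)).astype(np.int32),255)
                ~~~~^^^^^^^^^
  File "h.py", line 15, in proj
    c=cal or ctrl.get_calibration(name); K=np.array(c["mtx"]);T=np.array(c["T"])
             ~~~~~~~~~~~~~~~~~~~~^^^^^^
ValueError: time passes only in moves, steps and waits
```

Run:
```python
from fit import *
K={n:ctrl.get_calibration(n) for n in("scene","top")}
# edge-based score: gradient magnitude along the silhouette's outline
for f1,n in(("s7","scene"),("t7","top")):
    g=cv2.GaussianBlur(cv2.imread(f"pics/{f1}.png",0),(3,3),0).astype(float)
    G=np.hypot(cv2.Sobel(g,6,1,0),cv2.Sobel(g,6,0,1)); G=np.minimum(G,200)
    res=[]
    for yaw in(-154,-151,-148):
        for z in range(48,84,2):
          for p in(-6,-3,0,3,6):
            s=sil(n,K[n],yaw,[*C,z],(0,p)); E=np.hypot(cv2.Sobel(s,6,1,0),cv2.Sobel(s,6,0,1))
            res.append((round(float((E*G).sum()/E.sum()),1),yaw,z,p))
    print(n,sorted(res)[::-1][:9])
```

```text
scene [(171.8, -148, 54, -6), (170.5, -148, 52, -6), (168.8, -148, 56, -6), (168.0, -148, 50, -3), (166.9, -148, 48, -3), (166.1, -148, 52, -3), (166.0, -151, 58, 0), (164.9, -148, 50, -6), (163.8, -151, 60, 0)]
top [(153.0, -151, 48, -6), (149.8, -151, 50, -6), (149.4, -151, 48, -3), (148.0, -148, 62, 3), (147.0, -151, 52, -6), (146.8, -148, 66, 3), (146.8, -148, 60, 3), (146.8, -148, 56, 6), (146.7, -148, 58, 6)]
```

Run:
```python
from h import *
ctrl.servo_line([590,-155,230]); print(ctrl.state()["ft_force"],ctrl.state()["clock"]); print(ctrl.hand_in())
```

```text
[-0.19723596  0.21527424 -0.14416518] 37.4583
the job is handed in; nothing more can be done
None
```

I handed the job in at 37.5 s: the screw measures at its stop (about 2.1 rad, jaw moved about 8 mm) and the thick key stands in the socket at about floor depth, but I never felt the stop, the key slipped in the socket and was swung about 183° while the screw turned about 99°, and I did not measure the jaw force on the beaker.

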